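# Catch the pralines from the buffet dispenser

### The arm

A 6-joint arm with a two-finger parallel gripper is mounted at the origin on the work surface. World frame = base frame: x ahead of the robot, y to its left, z up, the work surface at z = 0. Lengths are in mm, angles in rad, forces in N, time in s.
With the tool pointing down it reaches from about 425 to 950 mm from the base axis. Payload 3.5 kg.
Tool frame: the origin (TCP) lies midway between the tips of the shut fingers; the grasp point (between the pads) lies 19 mm behind it; z points along the fingers, y is the line along which they close (so a half turn about z gives the same grasp; the last joint's range is limited). The gripper opens to 85 mm and grips with 20 to 120 N. Pads are 22 mm wide; open, the fingers measure 114 mm over their backs; the gripper's body (76 mm by 85 mm) begins 54 mm behind the grasp point. The pads swing forward as they close: fully open they stand 13 mm farther back than shut.
Start: joints at [1.043, 0.286, 1.577, -0, 1.279, -0.15], TCP at [248.955, 627.398, 231.325] pointing down, gripper open.
Joint ranges: [-2.77, 2.77], [-0.9, 2.22], [0.21, 2.48], [-1.53, 4.67], [0.24, 2.81], [-2.84, 2.84]. Speed limits (rad/s): [2.79, 2.79, 3.14, 3.14, 3.14, 3.14].

### API

Orientations are given as a unit quaternion [x, y, z, w].
In Python, from rig import get_obs, viewer, sign_off gives the robot as it stands. The module is installed in compiled form; this text tells all that it offers.
- The arm moves only by the tool send_rows, never from a script. Its arguments are lists of equal length, an entry for each row: "linear": the shift along the tool's x, y, z normalised to -1 to 1, where 1 is 0.1 m, a list of three; "rot": the turn, a rotation vector about the tool's x, y, z normalised to -1 to 1, where 1 is pi rad, a list of three; "grip": the closure, from 0 (fully open) to 1 (shut). In form: {"linear": [[tx, ty, tz], ...], "rot": [[wx, wy, wz], ...], "grip": [grip, ...]}. A call has 1 to 5 rows; each row is the pose to reach, as a shift and turn from the pose commanded when the call began, along the tool's axes at that moment, turning the shorter way round; what a row does not reach only later rows make up. A row lasts 1/10 s, in which the tool goes at most 50 mm and 8.59 degrees, less where a joint would pass 70% of its speed; a pose out of reach is approached as far as the arm can. A call with a number of a shift or a turn outside -1 to 1 is refused whole. A call with a gripper value outside its range is refused whole. The fingers move at their own pace and stop on an object; the grip force is fixed at half the most. Time passes only in rows, so rows that repeat a pose let the fingers close. It gives the time, the measured TCP pose, the force, the opening and the grip force at its end, in the units of the state.
- get_obs(): the state, without advancing time (a new reading comes with each control period).
- viewer.capture(name): name is "scene" or "top"; returns a dict with "frame" (384x512x3 uint8, red, green, blue), "z_map" (384x512 float32, mm along the optical axis (not along the pixel's ray), 0 where there is no reading), "mtx" (3x3 intrinsics, pixels), "xyz" and "orientation" of the camera in the world. Camera axes: x right, y down, z forward; pixel columns grow to the right and rows downward; lengths in mm; the calibration is good to about 2 mm. A picture is of the moment at which its call begins.
- sign_off(): hands the job in; it is judged then, once.
The state is a dict: "time": time; "joints": joint angles; "qvel": joint speeds; "effort": joint torques, N m; "eef_pos": TCP position; "orientation": TCP orientation; "ft_force": force on the tool from outside, world axes, zero at the start; "wrist_torque": the same for the moment, N m; "width": opening from 0.0 (shut) to 1.0 (fully open); "grip_force": force on a finger pad.
Only numpy, scipy, OpenCV 4.12 (cv2) and the standard library are available. Lean on these libraries where they do the work, as an engineer would, in place of code of your own. Each camera call takes 0.05 s, during which the arm holds its last target. There are 200 camera calls.

### The job

Pick up the little copper pan by its handle, hold it up under the spout of the wooden sweet dispenser and push the red paddle back with the pan so that all four pralines slide down into it, dropping none on the table and touching none with the fingers. Then set the pan with the pralines down upright in the middle of the round wooden coaster, and do not disturb the tumbler, the candle or the oil bottle.

Things in the scene. Friction and masses are not known exactly. Their poses are not given: they have to be found in the camera images.
- pan: Loose copper serving pan, about 160 g: a round open bowl 112 mm across at the rim, 96 mm at the foot, 62 mm high, walls and floor 4 mm thick, with one straight level dark wooden handle. Origin: centre of the bowl's underside; z up; the handle points to -x.
- pan_grip (a point): Grip point on the pan's handle, 100 mm from the bowl's centre (pan frame: x -100 mm, z 48 mm). The handle is a bar 16 mm wide (pan y) and 16 mm high, from 54 to 138 mm out from the bowl's centre, its top 56 mm above the pan's underside.
- pan_in (a point): Centre of the pan's inner floor, 4 mm above its underside.
- dispenser: Wooden sweet dispenser, fixed to the table: base board 170 x 130 x 16 mm (dispenser x -30 to +140 mm), four uprights at x 0 mm and beyond, carrying an open-topped straight channel 34 mm wide inside, with clear sides 26 mm high, that slopes at 28 degrees down to -x. The pieces come out towards -x. Total height about 290 mm. Origin: on the table, 70 mm behind the spout's lip; z up.
- spout (a point): Middle of the channel floor's lower edge (the lip), 180 mm above the table; its axes are the dispenser's, pieces leave towards -x.
- paddle_pad (a point): Centre of the front face of the red paddle pad, 50 mm wide and 70 mm high, hanging upright below the lip; at rest its front is 15 mm in front of the lip (towards -x) and its centre is 125 mm above the table, its top 160 mm. Pushed towards the dispenser's +x it swings back by about 25 mm (and down by about as much).
- paddle (a joint): Swing of the paddle: 0 at rest (brass gate at the lip closed, standing 10 mm above the channel floor), 0.22 rad at its stop; from about 0.10 rad the gate is below the channel floor and the pralines slide out. A spring (about 2 to 4 N at the pad) returns it.
- praline0: Praline 1 counted from the spout, wrapped in pink foil: a round puck 28 mm across and 18 mm high, 15 g, loose, lying flat in the sloping channel behind the gate. Origin: centre of its underside.
- praline1: Praline 2 counted from the spout, wrapped in gold foil: a round puck 28 mm across and 18 mm high, 15 g, loose, lying flat in the sloping channel behind the gate. Origin: centre of its underside.
- praline2: Praline 3 counted from the spout, wrapped in pink foil: a round puck 28 mm across and 18 mm high, 15 g, loose, lying flat in the sloping channel behind the gate. Origin: centre of its underside.
- praline3: Praline 4 counted from the spout, wrapped in gold foil: a round puck 28 mm across and 18 mm high, 15 g, loose, lying flat in the sloping channel behind the gate. Origin: centre of its underside.
- coaster: Round wooden coaster, 130 mm across, 6 mm thick, fixed on the table. Origin: centre of its underside.
- tumbler: Green glass tumbler, 66 mm across, 90 mm high; bystander. Origin: centre of its underside.
- candle: White candle in a brass holder, 72 mm across at the foot, 91 mm high; bystander. Origin: centre of its underside.
- oil: Amber oil bottle, 52 mm across, 150 mm high; bystander. Origin: centre of its underside.
There are look-alikes about, which are no part of the job. Leave any purple look-alike of the praline3 alone. Several things look just like the pan: the one meant starts farthest from the robot's base.

How it is judged:
By the outcome, as a careful person would: the job done as asked, in the order asked, and still so for the second after the job is handed in, with the robot touching nothing.
It also fails if it takes over 48 s, if anything falls off the work surface, if the arm or the gripper's body presses on something with over 40 N, if the wrist force passes 120 N, or if a joint passes its speed limit or range.

## Working session

There is one attempt and no reset: what is moved stays moved. The work goes in short steps, Python scripts to look and compute and a tool call to move; the robot and the scene stay as the last step left them, time stands still between calls to the robot, and variables do not carry over. Pictures are saved under pics/ and viewed, at most 10 in all, crops included, and the job is handed in when it is done.

Besides the shell and the picture viewer there is one more tool, called as a command line: name --argument value ..., lists and objects as JSON in quotes. send_rows: Moves the arm, as the interface text tells. Scaled input: -1 to 1 covers 0.1 m each way for a shift and pi rad each way for a turn. Its arguments: {"type":"object","properties":{"linear":{"type":"array","items":{"type":"array","items":{"type":"number","minimum":-1,"maximum":1}}},"rot":{"type":"array","items":{"type":"array","items":{"type":"number","minimum":-1,"maximum":1}}},"grip":{"type":"array","items":{"type":"number"}}},"required":["linear","rot","grip"]}

```bash
mkdir -p pics; cat > h.py <<'E'
import numpy as np, cv2
from scipy.spatial.transform import Rotation as R
from rig import get_obs, viewer, sign_off
def cap(n,save=None):
    c=viewer.capture(n)
    if save: cv2.imwrite('pics/'+save,c['frame'][:,:,::-1])
    z=c['z_map'];K=np.array(c['mtx']);v,u=np.indices(z.shape)
    p=np.stack([(u-K[0,2])/K[0,0]*z,(v-K[1,2])/K[1,1]*z,z],-1)
    c['W']=p@R.from_quat(c['orientation']).as_matrix().T+np.array(c['xyz'])
    return c
E
python3 - <<'E'
from h import *
a=cap('scene');b=cap('top')
np.savez('c0.npz',s=a['W'],t=b['W'],sf=a['frame'],tf=b['frame'])
im=np.hstack([a['frame'],b['frame']])[:,:,::-1]
cv2.imwrite('pics/s.png',cv2.resize(a['frame'][:,:,::-1],(800,600),interpolation=cv2.INTER_CUBIC))
cv2.imwrite('pics/t.png',cv2.resize(b['frame'][:,:,::-1],(800,600),interpolation=cv2.INTER_CUBIC))
print(a['xyz'],a['orientation'],b['xyz'],b['orientation'],a['mtx'],b['mtx']);print(get_obs())
E
```

```text
[1174.18193867  -29.39310048 1079.08371043] [ 0.70884847  0.64266592 -0.20088724 -0.21013967] [ 494.67218742   38.34077527 1076.29325944] [ 0.71461833 -0.69891801  0.02190925 -0.01882133] [[445.45916656   0.         245.00986471]
 [  0.         445.45916656 186.85720444]
 [  0.           0.           1.        ]] [[391.30732358   0.         256.2111928 ]
 [  0.         391.30732358 195.54462042]
 [  0.           0.           1.        ]]
{'time': 0.1, 'joints': array([ 1.04300772e+00,  2.87095639e-01,  1.57804528e+00,  2.58569534e-05,
        1.27864086e+00, -1.50026622e-01]), 'qvel': array([-5.23782717e-05, -6.78537499e-04, -3.15072713e-03, -4.93129123e-04,
        9.46081295e-04,  1.72893207e-03]), 'effort': array([ 1.10165078e-03, -4.07300484e+01, -2.93696845e+01, -1.16612355e-04,
        3.44724147e-03,  1.03458814e-05]), 'eef_pos': array([248.64115881, 626.88215795, 230.06519767]), 'orientation': array([ 1.87763464e-01,  9.82213665e-01, -1.02818599e-03, -3.75567083e-04]), 'ft_force': array([0.3293251 , 0.05933411, 0.23304329]), 'wrist_torque': array([ 0.0119659 , -0.02122022, -0.02006245]), 'grip_force': 0.0, 'width': 1.00086002203368}
```

View pics/s.png

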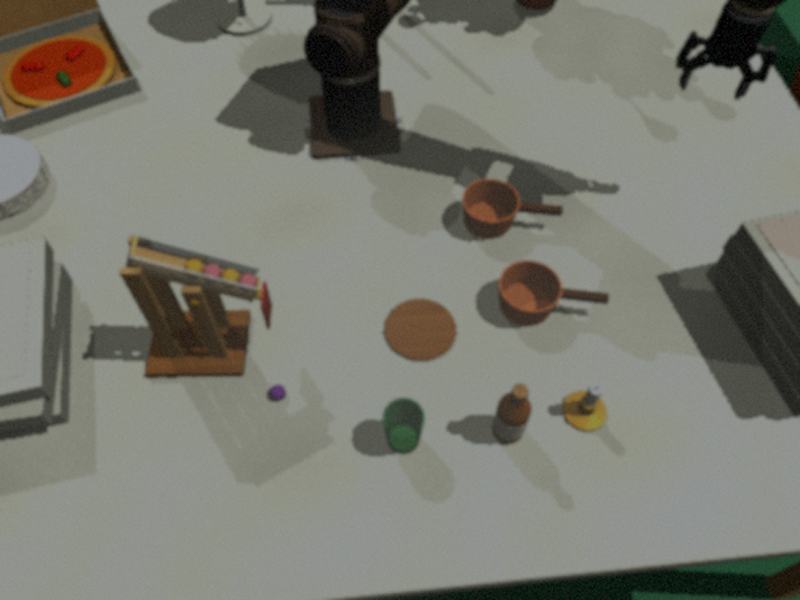

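View pics/t.png

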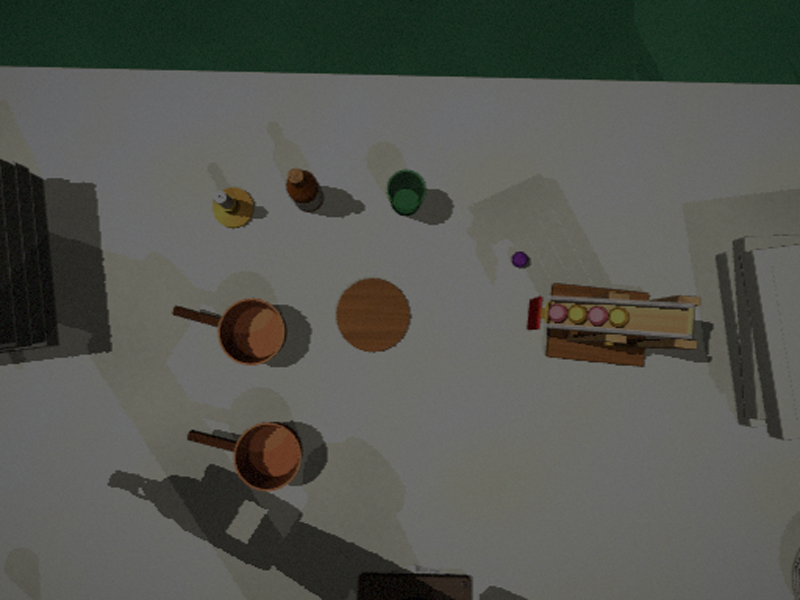

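The scene view shows two pans on the table, at (530,292) and (491,207), plus a dark red object cut off at the top edge at (537,3). In the top view the pans are at (252,331) and (267,456), the dispenser spout at (545,314), the coaster at (373,315), and a purple decoy praline at (520,259). Next I measure distances to pick the farthest pan.

```bash
python3 - <<'E'
from h import *
d=np.load('c0.npz');s,t,tf,sf=d['s'],d['t'],d['tf'],d['sf']
np.set_printoptions(precision=1,suppress=True)
def fit(P):
    A=np.c_[2*P[:,:2],np.ones(len(P))];x=np.linalg.lstsq(A,(P[:,:2]**2).sum(1),rcond=None)[0]
    return x[:2],np.sqrt(x[2]+x[0]**2+x[1]**2)
q=lambda W,u,v:W[int(v*.64),int(u*.64)]
print('obj top of scene',q(s,537,3),q(s,530,5),'wht',q(s,240,20))
for n,u,v in [('A',252,331),('B',267,456)]:
    c=q(t,u,v)[:2]; m=(np.hypot(t[...,0]-c[0],t[...,1]-c[1])<75)
    r=m&(t[...,2]>55)&(t[...,2]<72);P=t[r]
    ctr,rad=fit(P); 
    for _ in range(4):
        k=np.abs(np.hypot(*(P[:,:2]-ctr).T)-54)<6; ctr,rad=fit(P[k])
    print(n,q(t,u,v),ctr,rad,k.sum(),P[k][:,2].mean(),np.hypot(*ctr))
    g=np.hypot(t[...,0]-ctr[0],t[...,1]-ctr[1])
    m=(g>66)&(g<145)&(t[...,2]>48)&(t[...,2]<64)&(t[...,1]>ctr[1]);H=t[m]
    e=H.mean(0); print(' handle',len(H),e,g[m].min(),g[m].max(),'dir',np.degrees(np.arctan2(*(e[:2]-ctr)[::-1])))
    vx=np.linalg.svd(H[:,:2]-e[:2],full_matrices=False)[2][0];print(' svd',np.degrees(np.arctan2(vx[1],vx[0])))
# coaster
c=q(t,373,315);print('coaster c',c)
hsv=cv2.cvtColor(tf,cv2.COLOR_RGB2HSV)
m=(np.hypot(t[...,0]-c[0],t[...,1]-c[1])<90)&(hsv[...,1]>90)&(t[...,2]<20);P=t[m];print('coaster',P.mean(0),P.min(0),P.max(0))
for n,u,v in [('pad top',534,300),('pad',535,320),('p0',558,313),('p1',577,314),('p2',598,315),('p3',619,317),('ch end',690,320),('ch mid',650,318),('tumbler',407,190),('oil',296,176),('candle',222,198)]: print(n,q(t,u,v))
# channel rails: direction
pr=np.array([q(t,u,v) for u,v in [(558,313),(577,314),(598,315),(619,317)]])
red=(hsv[...,1]>150)&((hsv[...,0]<6)|(hsv[...,0]>174))&(t[...,1]<-50)&(t[...,2]>100)
P=t[red];print('red',len(P),P.mean(0),P.min(0),P.max(0))
# praline hsv blobs
fl=(t[...,2]>150)&(t[...,1]<-100)
P=t[fl];print('disp',P.min(0),P.max(0))
# lines of rails: per y-bin min/max x
for y in range(-400,-160,20):
    k=P[np.abs(P[:,1]-y)<4]
    if len(k): print(y,k[:,0].min(),k[:,0].max(),k[:,2].max(),k[:,2].min())
f=s; 
# scene pad front
hs=cv2.cvtColor(sf,cv2.COLOR_RGB2HSV);r=(hs[...,1]>120)&((hs[...,0]<6)|(hs[...,0]>174))&(s[...,2]>85)&(s[...,2]<200)&(s[...,1]<-50);P=s[r];print('red scene',len(P),P.mean(0),P.min(0),P.max(0))
E
python3 - <<'E'
import cv2
t=cv2.imread('pics/t.png')
E
python3 - <<'E'
import numpy as np,cv2
d=np.load('c0.npz')
a=d['tf'][150:330,90:290,::-1];b=d['tf'][165:245,325:465,::-1]
a=cv2.resize(a,(400,360),interpolation=3);b=cv2.resize(b,(400,229),interpolation=3)
b=np.vstack([b,cv2.resize(d['sf'][0:50,290:470,::-1],(400,111),interpolation=3),np.zeros((20,400,3),np.uint8)])
cv2.imwrite('pics/crop.png',np.clip(np.hstack([a,b])*1.6,0,255).astype(np.uint8))
E
```

```text
obj top of scene [-342.9  478.6   40.2] [-364.   471.    18.1] wht [-394.8 -260.4   14.7]
A [508.4 293.9   3.5] [505.5 280.5] 53.341989144693336 245 60.80027782588806 578.130219291816
 handle 167 [530.4 378.9  55.4] 66.18528130470665 137.49328257610637 dir 75.85011115373385
 svd 75.8611440194981
B [292.7 261.9   2.8] [302.1 247.2] 53.322993048434704 269 60.787000334932635 390.35113877850097
 handle 182 [325.4 345.3  55.2] 66.04401166620067 137.31013559528887 dir 76.676843509406
 svd -102.63583892617167
coaster c [540.3  83.7   8.4]
coaster [539.7  82.9   5.6] [477.3  18.1  -3.2] [604.2 147.8  11.4]
pad top [ 563.2 -172.7  120.7]
pad [ 532.8 -170.   145.3]
p0 [ 540.2 -190.6  202.6]
p1 [ 540.  -213.3  217. ]
p2 [ 537.9 -238.7  227.1]
p3 [ 535.8 -264.4  240.2]
ch end [ 531.4 -338.   288.4]
ch mid [ 534.5 -306.7  241.9]
tumbler [763.5  28.4   6.1]
oil [745.3 200.5 149.7]
candle [723.8 331.1  84.4]
red 133 [ 540.5 -176.6  135.9] [ 495.7 -328.9  100.3] [ 565.8 -168.8  224.5]
disp [ 492.9 -363.1  150.3] [ 574.2 -168.8  294.4]
-360 493.2456585535804 561.6240042645052 271.5104582754054 258.9613535417286
-340 493.95013088957467 563.2882825008171 294.3902451246382 160.713843946795
-320 508.81657730557544 553.8756498202764 284.957478166868 247.2659741007493
-300 510.5215101143535 554.1131884218089 273.6846077363132 234.86879991758246
-280 499.6502492036607 568.0582666821068 263.62986753074597 215.57776994285769
-260 496.9915923444994 570.192632356804 251.2973391298948 152.8811305048149
-240 513.9167601501407 559.3085840370462 240.86491019764503 201.05815789911708
-220 515.757370659377 561.6121761064783 230.27549822535264 193.9197014259281
-200 517.6458264012703 561.8961832035098 220.2926747439359 182.82140517743994
-180 519.6540394763018 565.589187564396 209.4406676438299 156.39074705032715
red scene 43 [ 553.1 -173.9  151.1] [ 524.3 -176.5  126.7] [ 568.2 -171.7  164.2]
```

View pics/crop.png

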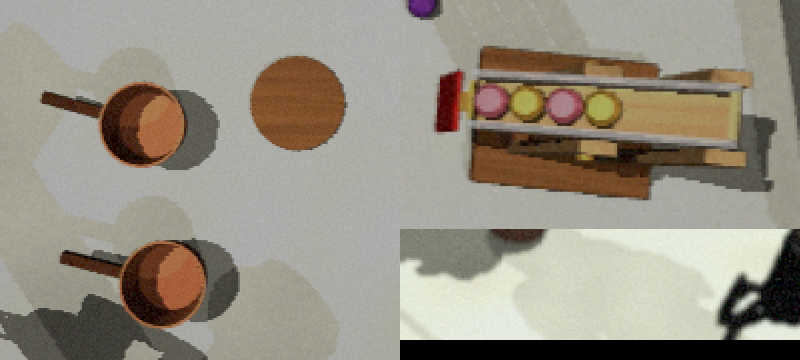

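The crop shows pan A (farther forward) with its handle, pan B nearer the base, the dispenser with pink, gold, pink and gold pralines, and part of a maroon thing at the scene's top edge. I need to rule that one out.

```bash
python3 - <<'E'
from h import *
np.set_printoptions(precision=0,suppress=True)
d=np.load('c0.npz');s,sf=d['s'],d['sf']
for v in range(0,8):
    for u in range(324,364,4): print(s[v,u].round().astype(int),sf[v,u],end=' ')
    print()
for u,v in[(340,187),(325,180),(310,125),(360,189)]: print('pan',sf[v,u],s[v,u])
cv2.imwrite('pics/c2.png',cv2.resize(np.clip(sf[0:40,290:400,::-1]*2.0,0,255).astype(np.uint8),(660,240),interpolation=3))
E
```

```text
[-414  423    2] [80 79 73] [-413  439    2] [78 77 69] [-386  448   18] [34 28 21] [-362  456   34] [44 37 33] [-347  467   42] [44 34 23] [-345  482   43] [44 26 23] [-342  497   44] [43 31 19] [-345  515   40] [45 31 28] [-362  537   27] [98 98 89] [-401  567    0] [132 133 121] 
[-409  422    1] [83 86 75] [-408  438    0] [74 74 65] [-387  449   13] [42 28 24] [-363  457   29] [28 19  4] [-354  470   33] [42 25 24] [-348  484   36] [42 30 25] [-345  499   37] [39 23 19] [-352  518   31] [39 27 22] [-395  550    0] [116 116 104] [-393  565    1] [131 131 121] 
[-403  421    1] [79 79 74] [-407  439   -4] [70 71 64] [-398  453    1] [43 40 34] [-369  460   20] [38 25 24] [-363  474   23] [35 24 18] [-353  487   29] [37 23 21] [-354  503   26] [45 37 30] [-361  522   21] [41 33 27] [-379  545    7] [125 127 115] [-392  566   -4] [130 133 120] 
[-396  420    0] [82 81 71] [-395  436    0] [71 70 65] [-397  453   -2] [49 48 36] [-378  463    9] [37 27 22] [-362  474   19] [38 30 24] [-362  490   18] [42 29 28] [-357  505   20] [36 22 21] [-374  527    7] [45 40 33] [-386  548   -3] [
[... 626 characters left out ...]
416    1] [82 80 73] [-377  432   -1] [76 80 69] [-377  449   -2] [60 58 56] [-368  462    3] [58 60 53] [-376  481   -4] [53 51 44] [-373  497   -3] [47 43 39] [-365  510    1] [51 51 43] [-364  526    1] [92 93 84] [-360  541    2] [131 134 122] [-359  557    1] [130 132 120] 
[-373  416   -1] [80 80 74] [-367  430    2] [79 79 70] [-371  448   -3] [62 62 55] [-364  462    1] [57 61 52] [-366  479   -2] [57 56 52] [-359  493    2] [59 61 54] [-353  507    5] [63 63 58] [-359  525   -1] [112 114 104] [-358  541   -1] [134 133 120] [-351  555    3] [132 134 121] 
pan [100  64  46] [485. 295.   4.]
pan [91 59 45] [469. 252.  23.]
pan [72 51 38] [251. 248.  15.]
pan [70 52 46] [529. 333.  54.]
```

View pics/c2.png

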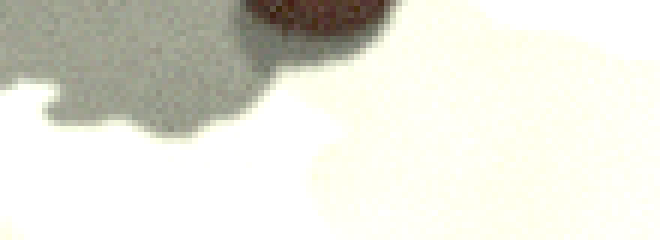

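The maroon thing flares outward, is dark, and casts a big leafy shadow, so it is a potted plant and not a pan. That leaves two candidates: pan A at top view (252,331), 578 mm from the base, and pan B at (267,456), 390 mm. I choose A. I'll now plan the approach to its handle.

```bash
cat > plan.py <<'E'
import numpy as np
def ax(p): 
    p=np.radians(p);return np.array([[-np.sin(p),np.cos(p),0],[np.cos(p),np.sin(p),0],[0,0,-1]])
def plan(W):
    for a,b in zip(W,W[1:]):
        a,b=np.array(a,float),np.array(b,float)
        print(b, 'lin',(ax(a[3])@(b-a)[:3]/100).round(3),'rotz',round(-(b-a)[3]/180,4))
E
python3 - <<'E'
from plan import *
from rig import get_obs
from scipy.spatial.transform import Rotation as R
print(R.from_quat(get_obs()['orientation']).as_matrix().round(4))
plan([(249,627.4,231.3,68.36),(330,560,231,31),(420,480,180,-6),(500,410,120,-14.15),(529.9,377.5,110,-14.15),(529.9,377.5,29,-14.15)])
E
```

```text
[[-9.295e-01  3.688e-01 -1.100e-03]
 [ 3.688e-01  9.295e-01 -1.900e-03]
 [ 4.000e-04 -2.200e-03 -1.000e+00]]
[330. 560. 231.  31.] lin [-1.001 -0.328  0.003] rotz 0.2076
[420. 480. 180.  -6.] lin [-1.149  0.359  0.51 ] rotz 0.2056
[500.   410.   120.   -14.15] lin [-0.613  0.869  0.6  ] rotz 0.0453
[529.9  377.5  110.   -14.15] lin [-0.242  0.369  0.1  ] rotz -0.0
[529.9  377.5   29.   -14.15] lin [0.   0.   0.81] rotz -0.0
```

send_rows --linear '[[-1, -0.328, 0], [-1, -0.328, 0], [-1, -0.328, 0], [-1, -0.328, 0], [-1, -0.328, 0]]' --rot '[[0, 0, 0.2076], [0, 0, 0.2076], [0, 0, 0.2076], [0, 0, 0.2076], [0, 0, 0.2076]]' --grip '[0, 0, 0, 0, 0]'

```text
time: 0.6
eef_pos: [330.2, 559.2, 230.6]
orientation: [0.495, 0.869, -0.001, -0.0]
ft_force: [-1.0, 0.6, 1.2]
width: 1.003
grip_force: 0.0
```

send_rows --linear '[[-1, 0.359, 0.51], [-1, 0.359, 0.51], [-1, 0.359, 0.51], [-1, 0.359, 0.51], [-1, 0.359, 0.51]]' --rot '[[0, 0, 0.2056], [0, 0, 0.2056], [0, 0, 0.2056], [0, 0, 0.2056], [0, 0, 0.2056]]' --grip '[0, 0, 0, 0, 0]'

```text
time: 1.1
eef_pos: [412.3, 491.6, 178.8]
orientation: [0.745, 0.667, -0.001, -0.0]
ft_force: [0.2, -0.3, 0.9]
width: 0.998
grip_force: 0.0
```

send_rows --linear '[[-0.732, 0.959, 0.6], [-0.732, 0.959, 0.6], [-0.732, 0.959, 0.6], [-0.732, 0.959, 0.6], [-0.732, 0.959, 0.6]]' --rot '[[0, 0, 0.0453], [0, 0, 0.0453], [0, 0, 0.0453], [0, 0, 0.0453], [0, 0, 0.0453]]' --grip '[0, 0, 0, 0, 0]'

```text
time: 1.6
eef_pos: [499.6, 409.2, 119.3]
orientation: [0.789, 0.614, -0.001, -0.0]
ft_force: [0.2, -0.6, 0.3]
width: 0.994
grip_force: 0.0
```

send_rows --linear '[[-0.242, 0.369, 0.1], [-0.242, 0.369, 0.1], [-0.242, 0.369, 0.1], [-0.242, 0.369, 0.1]]' --rot '[[0, 0, 0], [0, 0, 0], [0, 0, 0], [0, 0, 0]]' --grip '[0, 0, 0, 0]'

```text
time: 2.0
eef_pos: [529.0, 378.7, 111.2]
orientation: [0.789, 0.615, 0.001, -0.0]
ft_force: [0.4, -0.1, 0.7]
width: 1.005
grip_force: 0.0
```

send_rows --linear '[[0, 0, 0.25], [0, 0, 0.5], [0, 0, 0.7], [0, 0, 0.81], [0, 0, 0.81]]' --rot '[[0, 0, 0], [0, 0, 0], [0, 0, 0], [0, 0, 0], [0, 0, 0]]' --grip '[0, 0, 0, 0, 0]'

```text
time: 2.5
eef_pos: [527.8, 377.8, 27.7]
orientation: [0.789, 0.615, -0.002, -0.0]
ft_force: [0.3, 0.6, -0.3]
width: 0.996
grip_force: 0.0
```

```bash
python3 - <<'E'
from h import *
a=cap('scene');b=cap('top')
x=a['frame'][100:260,260:480,::-1];y=b['frame'][150:310,80:300,::-1]
cv2.imwrite('pics/g.png',np.clip(cv2.resize(np.hstack([x,y]),(800,291),interpolation=3)*1.5,0,255).astype(np.uint8))
o=get_obs();print(o['eef_pos'],o['ft_force'])
E
```

```text
[529.78536817 378.25207888  30.24031343] [0.37576206 0.68543766 0.0095321 ]
```

View pics/g.png

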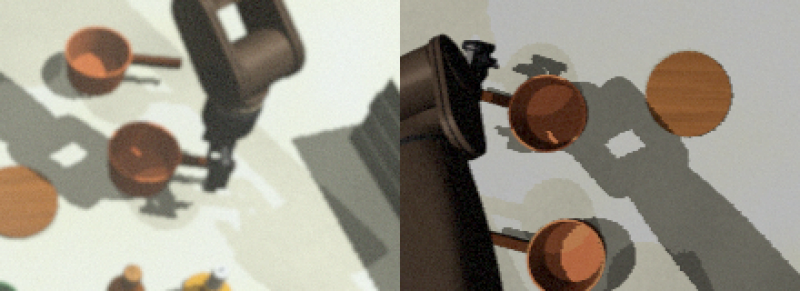

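The gripper straddles the handle of the far pan (left crop, 215,160). Closing and lifting.

send_rows --linear '[[0, 0, 0], [0, 0, 0], [0, 0, 0], [0, 0, 0], [0, 0, 0]]' --rot '[[0, 0, 0], [0, 0, 0], [0, 0, 0], [0, 0, 0], [0, 0, 0]]' --grip '[1, 1, 1, 1, 1]'

```text
time: 3.1
eef_pos: [529.7, 377.5, 29.6]
orientation: [0.789, 0.614, 0.0, -0.0]
ft_force: [-0.9, -1.6, 1.6]
width: 0.171
grip_force: 60.6
```

send_rows --linear '[[0, 0, 0], [0, 0, 0], [0, 0, 0], [0, 0, 0], [0, 0, 0]]' --rot '[[0, 0, 0], [0, 0, 0], [0, 0, 0], [0, 0, 0], [0, 0, 0]]' --grip '[1, 1, 1, 1, 1]'

```text
time: 3.6
eef_pos: [529.7, 377.5, 29.6]
orientation: [0.789, 0.614, 0.0, 0.0]
ft_force: [-0.4, -0.0, 3.0]
width: 0.176
grip_force: 60.6
```

send_rows --linear '[[0, 0, -0.05], [0, 0, -0.15], [0, 0, -0.3], [0, 0, -0.45], [0, 0, -0.6]]' --rot '[[0, 0, 0], [0, 0, 0], [0, 0, 0], [0, 0, 0], [0, 0, 0]]' --grip '[1, 1, 1, 1, 1]'

```text
time: 4.1
eef_pos: [530.0, 377.6, 91.4]
orientation: [0.789, 0.614, 0.001, 0.0]
ft_force: [0.4, 0.1, -1.6]
width: 0.173
grip_force: 60.2
```

```bash
cat > pan.py <<'E'
from h import *
def pan(ctr0,W,zr):
    m=(np.hypot(W[...,0]-ctr0[0],W[...,1]-ctr0[1])<75)&(np.abs(W[...,2]-zr)<10);P=W[m];c=np.array(ctr0,float)
    for _ in range(8):
        k=np.abs(np.hypot(*(P[:,:2]-c).T)-54)<8;Q=P[k]
        A=np.c_[2*Q[:,:2],np.ones(len(Q))];x=np.linalg.lstsq(A,(Q[:,:2]**2).sum(1),rcond=None)[0];c=x[:2]
    pl=np.linalg.lstsq(np.c_[Q[:,:2]-c,np.ones(len(Q))],Q[:,2],rcond=None)[0]
    return c,np.sqrt(x[2]+c@c),len(Q),pl
E
python3 - <<'E'
from pan import *
W=cap('top')['W'];print(pan((505.5,280.5),W,120));W=cap('scene')['W'];print(pan((505.5,280.5),W,120))
o=get_obs();print(o['eef_pos'],o['ft_force'],o['time'])
E
```

```text
(array([505.92696011, 280.77068311]), np.float64(53.060551848215006), 367, array([-6.18323267e-04, -3.08523435e-02,  1.20334714e+02]))
(array([509.46937297, 280.89791205]), np.float64(52.983811850607985), 472, array([ 9.17309501e-03, -1.29329730e-02,  1.21123052e+02]))
[531.78342525 378.56714708  93.68156492] [ 0.66334206  0.19956129 -0.12504073] 4.2
```

```bash
python3 - <<'E'
from plan import *
plan([(529.9,377.5,89,-14.15),(536,287.5,89,-12),(543,197.5,89,-9),(549,107.5,89,-6),(555.5,17.4,89,-4.1),(553.4,-12.5,89,-4.1)])
E
```

```text
[536.  287.5  89.  -12. ] lin [-0.858  0.279  0.   ] rotz -0.0119
[543.  197.5  89.   -9. ] lin [-0.866  0.256  0.   ] rotz -0.0167
[549.  107.5  89.   -6. ] lin [-0.88  0.2   0.  ] rotz -0.0167
[555.5  17.4  89.   -4.1] lin [-0.889  0.159  0.   ] rotz -0.0106
[553.4 -12.5  89.   -4.1] lin [-0.3  0.   0. ] rotz -0.0
```

send_rows --linear '[[-0.1, 0.03, 0], [-0.25, 0.08, 0], [-0.45, 0.14, 0], [-0.65, 0.21, 0], [-0.858, 0.279, 0]]' --rot '[[0, 0, -0.0119], [0, 0, -0.0119], [0, 0, -0.0119], [0, 0, -0.0119], [0, 0, -0.0119]]' --grip '[1, 1, 1, 1, 1]'

```text
time: 4.7
eef_pos: [535.3, 285.8, 88.8]
orientation: [0.778, 0.629, -0.001, -0.0]
ft_force: [0.4, -0.0, -1.0]
width: 0.175
grip_force: 60.2
```

send_rows --linear '[[-0.17, 0.05, 0], [-0.34, 0.1, 0], [-0.51, 0.15, 0], [-0.69, 0.2, 0], [-0.866, 0.256, 0]]' --rot '[[0, 0, -0.0033], [0, 0, -0.0066], [0, 0, -0.01], [0, 0, -0.0133], [0, 0, -0.0167]]' --grip '[1, 1, 1, 1, 1]'

```text
time: 5.2
eef_pos: [542.1, 195.8, 88.9]
orientation: [0.761, 0.649, -0.001, -0.0]
ft_force: [0.0, 0.0, -1.0]
width: 0.174
grip_force: 60.2
```

send_rows --linear '[[-0.17, 0.04, 0], [-0.34, 0.08, 0], [-0.51, 0.12, 0], [-0.69, 0.16, 0], [-0.88, 0.2, 0]]' --rot '[[0, 0, -0.0033], [0, 0, -0.0066], [0, 0, -0.01], [0, 0, -0.0133], [0, 0, -0.0167]]' --grip '[1, 1, 1, 1, 1]'

```text
time: 5.7
eef_pos: [547.9, 105.9, 88.9]
orientation: [0.744, 0.669, -0.0, -0.0]
ft_force: [0.5, 0.9, -0.9]
width: 0.18
grip_force: 60.2
```

send_rows --linear '[[-0.2, 0.04, 0], [-0.45, 0.08, 0], [-0.68, 0.12, 0], [-0.83, 0.15, 0], [-0.889, 0.159, 0]]' --rot '[[0, 0, -0.0106], [0, 0, -0.0106], [0, 0, -0.0106], [0, 0, -0.0106], [0, 0, -0.0106]]' --grip '[1, 1, 1, 1, 1]'

```text
time: 6.2
eef_pos: [554.8, 15.6, 89.2]
orientation: [0.733, 0.68, -0.0, -0.0]
ft_force: [-0.4, 0.7, -0.6]
width: 0.178
grip_force: 60.2
```

```bash
python3 - <<'E'
from pan import *
a=cap('scene');b=cap('top');print(pan((548.4,-82.3),b['W'],122));print(pan((548.4,-82.3),a['W'],122))
W=b['W'];h=cv2.cvtColor(b['frame'],cv2.COLOR_RGB2HSV)
for n,c in (('t',b),('s',a)):
    W=c['W'];h=cv2.cvtColor(c['frame'],cv2.COLOR_RGB2HSV)
    r=(h[...,1]>140)&((h[...,0]<6)|(h[...,0]>174))&(W[...,1]<-155)&(W[...,1]>-200)&(W[...,2]>85)&(W[...,2]<170)
    P=W[r];print(n,len(P),P.mean(0),np.percentile(P,[3,97],axis=0))
x=a['frame'][100:260,60:280,::-1];y=b['frame'][130:290,270:490,::-1]
cv2.imwrite('pics/d.png',np.clip(cv2.resize(np.hstack([x,y]),(800,291),interpolation=3)*1.5,0,255).astype(np.uint8))
o=get_obs();print(o['eef_pos'],o['ft_force'],o['time'])
E
```

```text
(array([548.19504031, -83.1860149 ]), np.float64(52.939255232593716), 181, array([-3.41909221e-04,  1.70352274e-02,  1.19422241e+02]))
(array([549.58126165, -83.79822207]), np.float64(53.343478427002836), 346, array([ 5.80829612e-03, -6.25759981e-03,  1.19389569e+02]))
t 129 [ 541.45909233 -171.58197581  136.75936613] [[ 518.88796661 -174.24975364   98.09421935]
 [ 564.27149279 -169.53790698  161.10101724]]
s 43 [ 551.52294296 -174.5222516   156.26639704] [[ 526.67535621 -178.5362975   130.62790188]
 [ 567.73987453 -171.45484787  163.45717477]]
[554.84112245  16.60940399  89.16095435] [ 0.30889351 -1.29275285 -1.77636399] 6.3
```

View pics/d.png

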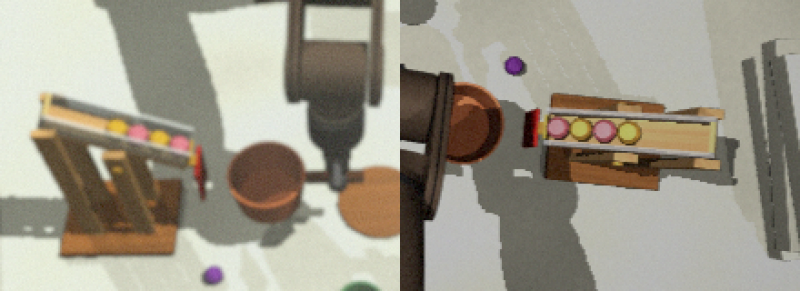

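The pan is level and aligned with the pad, about 30 mm away. Now I feel for contact.

send_rows --linear '[[-0.12, 0, 0], [-0.22, 0, 0], [-0.28, 0, 0], [-0.29, 0, 0]]' --rot '[[0, 0, 0], [0, 0, 0], [0, 0, 0], [0, 0, 0]]' --grip '[1, 1, 1, 1]'

```text
time: 6.7
eef_pos: [552.9, -12.3, 89.3]
orientation: [0.732, 0.681, -0.0, -0.0]
ft_force: [0.3, -0.4, -1.4]
width: 0.172
grip_force: 60.2
```

send_rows --linear '[[-0.01, 0, 0], [-0.02, 0, 0]]' --rot '[[0, 0, 0], [0, 0, 0]]' --grip '[1, 1]'

```text
time: 6.9
eef_pos: [552.8, -13.5, 89.3]
orientation: [0.732, 0.681, 0.0, -0.0]
ft_force: [-0.4, -0.4, -1.5]
width: 0.173
grip_force: 60.2
```

send_rows --linear '[[-0.01, 0, 0], [-0.02, 0, 0]]' --rot '[[0, 0, 0], [0, 0, 0]]' --grip '[1, 1]'

```text
time: 7.1
eef_pos: [552.7, -15.5, 89.3]
orientation: [0.732, 0.681, -0.0, -0.0]
ft_force: [-0.2, 0.0, -1.1]
width: 0.174
grip_force: 60.2
```

send_rows --linear '[[-0.01, 0, 0], [-0.02, 0, 0], [-0.02, 0, 0]]' --rot '[[0, 0, 0], [0, 0, 0], [0, 0, 0]]' --grip '[1, 1, 1]'

```text
time: 7.4
eef_pos: [552.6, -17.4, 89.3]
orientation: [0.732, 0.681, 0.0, -0.0]
ft_force: [0.4, 1.2, -2.1]
width: 0.172
grip_force: 60.1
```

```bash
python3 - <<'E'
from pan import *
print(np.mean([(cap('top'),get_obs()['ft_force'])[1] for _ in range(3)],0))
b=cap('top');a=cap('scene');print(pan((545.9,-118),b['W'],122))
for n,c in (('t',b),('s',a)):
    W=c['W'];h=cv2.cvtColor(c['frame'],cv2.COLOR_RGB2HSV)
    r=(h[...,1]>140)&((h[...,0]<6)|(h[...,0]>174))&(W[...,1]<-155)&(W[...,1]>-200)&(W[...,2]>85)&(W[...,2]<170)
    P=W[r];print(n,len(P),P.mean(0),np.percentile(P,[3,97],axis=0))
E
```

```text
[ 0.50957535  1.5445196  -1.95412572]
(array([ 545.87862735, -117.99909571]), np.float64(52.38751696162278), 202, array([-9.57888452e-03, -4.67234101e-02,  1.17904909e+02]))
t 115 [ 540.10984279 -170.4640093   137.3447328 ] [[ 518.39531323 -174.12960382   93.86021102]
 [ 564.16017023 -158.97613777  160.91799693]]
s 6 [ 567.32907415 -175.82547625  141.28409695] [[ 565.81869234 -177.48758223  123.90547042]
 [ 568.7617259  -174.01559088  157.55802403]]
```

Contact (about 1.5 N). Now one quick push through to near the stop, then hold.

send_rows --linear '[[-0.15, 0, 0], [-0.23, 0, 0], [-0.23, 0, 0], [-0.23, 0, 0], [-0.23, 0, 0]]' --rot '[[0, 0, 0], [0, 0, 0], [0, 0, 0], [0, 0, 0], [0, 0, 0]]' --grip '[1, 1, 1, 1, 1]'

```text
time: 8.15
eef_pos: [550.3, -40.1, 88.7]
orientation: [0.732, 0.681, 0.0, -0.001]
ft_force: [0.8, 4.1, -3.8]
width: 0.173
grip_force: 59.5
```

send_rows --linear '[[0, 0, 0], [0, 0, 0], [0, 0, 0], [0, 0, 0], [0, 0, 0]]' --rot '[[0, 0, 0], [0, 0, 0], [0, 0, 0], [0, 0, 0], [0, 0, 0]]' --grip '[1, 1, 1, 1, 1]'

```text
time: 8.65
eef_pos: [550.7, -40.6, 89.3]
orientation: [0.732, 0.681, -0.0, -0.0]
ft_force: [-1.2, 4.8, -3.8]
width: 0.177
grip_force: 59.5
```

```bash
python3 - <<'E'
from pan import *
a=cap('scene');b=cap('top');print(pan((544.4,-141),b['W'],122))
x=a['frame'][100:260,60:280,::-1];y=b['frame'][130:290,270:490,::-1]
cv2.imwrite('pics/e.png',np.clip(cv2.resize(np.hstack([x,y]),(800,291),interpolation=3)*1.5,0,255).astype(np.uint8))
o=get_obs();print(o['eef_pos'],o['ft_force'],o['time'])
E
```

```text
(array([ 543.19738944, -138.28452225]), np.float64(53.25661578060055), 7, array([-6.56032193e-02, -1.20366771e-01,  1.15062218e+02]))
[550.73239078 -40.61638495  89.29479821] [-0.97544641  4.13434547 -3.51619927] 8.75
```

View pics/e.png

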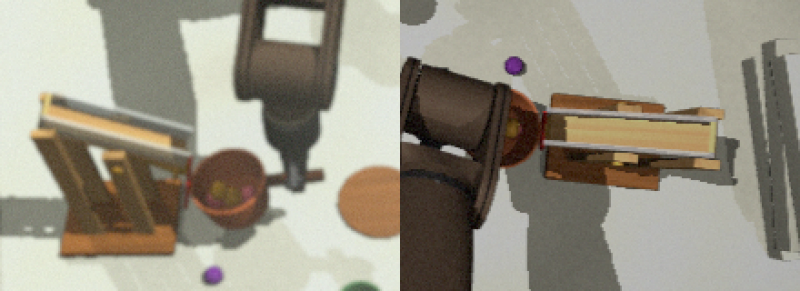

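Channel empty, and the pink and gold pralines show inside the pan (left crop, 235,190). None is on the table apart from the purple decoy at (213,275). Backing off gently towards the coaster.

send_rows --linear '[[0.06, 0, 0], [0.16, 0, 0], [0.3, 0, 0], [0.48, 0, 0], [0.7, 0, 0]]' --rot '[[0, 0, 0], [0, 0, 0], [0, 0, 0], [0, 0, 0], [0, 0, 0]]' --grip '[1, 1, 1, 1, 1]'

```text
time: 9.25
eef_pos: [556.7, 29.7, 90.0]
orientation: [0.732, 0.681, 0.0, 0.001]
ft_force: [1.3, 0.3, -2.4]
width: 0.179
grip_force: 59.7
```

send_rows --linear '[[0.21, -0.03, 0], [0.41, -0.05, 0], [0.61, -0.08, 0], [0.81, -0.1, 0], [1, -0.12, 0]]' --rot '[[0, 0, 0], [0, 0, 0], [0, 0, 0], [0, 0, 0], [0, 0, 0]]' --grip '[1, 1, 1, 1, 1]'

```text
time: 9.75
eef_pos: [551.6, 131.2, 89.9]
orientation: [0.731, 0.682, 0.0, 0.001]
ft_force: [1.2, 0.2, -2.5]
width: 0.176
grip_force: 59.7
```

send_rows --linear '[[0.18, -0.03, 0], [0.34, -0.055, 0], [0.45, -0.075, 0], [0.51, -0.08, 0], [0.529, -0.083, 0]]' --rot '[[0, 0, 0], [0, 0, 0], [0, 0, 0], [0, 0, 0], [0, 0, 0]]' --grip '[1, 1, 1, 1, 1]'

```text
time: 10.25
eef_pos: [546.7, 183.7, 89.4]
orientation: [0.732, 0.682, 0.0, 0.0]
ft_force: [0.1, -0.9, -1.6]
width: 0.179
grip_force: 59.7
```

send_rows --linear '[[0, 0, 0.1], [0, 0, 0.2], [0, 0, 0.28], [0, 0, 0.34], [0, 0, 0.36]]' --rot '[[0, 0, 0], [0, 0, 0], [0, 0, 0], [0, 0, 0], [0, 0, 0]]' --grip '[1, 1, 1, 1, 1]'

```text
time: 10.75
eef_pos: [546.5, 182.8, 52.9]
orientation: [0.732, 0.681, -0.001, -0.0]
ft_force: [-2.0, 1.5, 3.3]
width: 0.176
grip_force: 60.4
```

```bash
python3 - <<'E'
from pan import *
a=cap('scene');b=cap('top');print(pan((540,83),b['W'],86));print(pan((540,83),a['W'],86))
x=a['frame'][100:260,190:410,::-1];y=b['frame'][130:290,150:370,::-1]
cv2.imwrite('pics/f.png',np.clip(cv2.resize(np.hstack([x,y]),(800,291),interpolation=3)*1.5,0,255).astype(np.uint8))
o=get_obs();print(o['eef_pos'],o['ft_force'],o['time'])
E
```

```text
(array([539.84739152,  84.23793611]), np.float64(52.85980427404971), 59, array([1.09309210e-02, 7.07808847e-02, 7.53653152e+01]))
(array([541.41183719,  83.28579699]), np.float64(53.15788801517633), 72, array([-1.29955544e-03,  5.49792326e-02,  7.67648390e+01]))
[546.51222601 182.69767107  53.4403412 ] [-1.41447969 -0.81757546  2.00217299] 10.85
```

View pics/f.png

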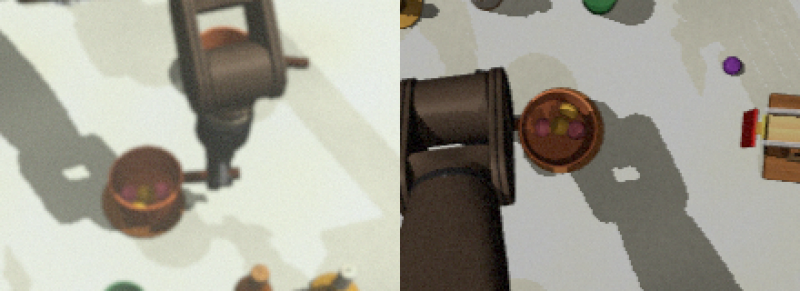

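```bash
python3 - <<'E'
from pan import *
a=cap('scene');b=cap('top')
for z in (70,74,78,82): print(z,pan((540,83),b['W'],z),pan((540,83),a['W'],z))
t=b['W'];g=np.hypot(t[...,0]-540,t[...,1]-83)
m=(g>58)&(g<140)&(t[...,2]>40)&(t[...,2]<75)&(t[...,1]>83);print('handle',m.sum(),t[m].mean(0) if m.any() else '')
o=get_obs();print(o['eef_pos'],o['ft_force'],o['wrist_torque'],R.from_quat(o['orientation']).as_matrix().round(3)[2])
E
```

```text
70 (array([539.77363496,  84.70979176]), np.float64(52.99467065240347), 301, array([-3.76680665e-03,  8.79199186e-02,  7.03395058e+01])) (array([541.47669096,  83.41545044]), np.float64(53.189153867257325), 353, array([1.24080985e-02, 5.28619710e-02, 6.95267536e+01]))
74 (array([539.90089737,  84.5626761 ]), np.float64(53.30858435690312), 267, array([5.41266911e-03, 8.87388420e-02, 7.14713037e+01])) (array([541.37257489,  83.34042387]), np.float64(53.338003748081704), 321, array([1.05302960e-02, 7.47671583e-02, 7.12385453e+01]))
78 (array([539.85719677,  84.73209872]), np.float64(53.36993938176381), 191, array([-3.10091476e-03,  7.17938165e-02,  7.28993002e+01])) (array([541.16275234,  83.36105817]), np.float64(53.45971722900384), 233, array([9.04743854e-03, 7.26561607e-02, 7.29044577e+01]))
82 (array([540.0177236 ,  85.83658191]), np.float64(52.74721659060638), 134, array([-2.03187980e-03,  4.54862539e-02,  7.47743203e+01])) (array([541.25901564,  83.89741196]), np.float64(53.16426820205768), 150, array([5.22585239e-03, 5.92801514e-02, 7.45413335e+01]))
handle 13 [544.83763301 143.6018782   72.59325023]
[546.6851576  182.77224245  53.67226013] [-1.35872193 -1.08097637  1.3000135 ] [-0.45966904  0.28860864 -0.1507986 ] [-0.001 -0.    -1.   ]
```

The pan has pitched nose-down in the fingers, and its front edge is about touching. I'll lift 25 mm and measure the tilt properly.

send_rows --linear '[[0, 0, -0.08], [0, 0, -0.18], [0, 0, -0.25], [0, 0, -0.25]]' --rot '[[0, 0, 0], [0, 0, 0], [0, 0, 0], [0, 0, 0]]' --grip '[1, 1, 1, 1]'

```text
time: 11.35
eef_pos: [548.1, 183.5, 80.4]
orientation: [0.732, 0.681, 0.002, 0.001]
ft_force: [0.9, -1.1, -1.5]
width: 0.177
grip_force: 59.7
```

```bash
cat > tilt.py <<'E'
from h import *
def tilt(W,c,zmin):
    d=W[...,:2]-np.array(c);g=np.hypot(d[...,0],d[...,1]);an=np.degrees(np.arctan2(d[...,1],d[...,0]))
    Q=[]
    for a in range(-180,180,15):
        m=(g>46)&(g<62)&(W[...,2]>zmin)&(W[...,2]<140)&(np.abs(an-a)<7.5)
        if m.sum()>4:
            P=W[m];Q.append(P[P[:,2]>np.percentile(P[:,2],70)].mean(0))
    Q=np.array(Q);k=np.ones(len(Q),bool)
    for _ in range(3):
        A=np.c_[Q[:,:2]-c,np.ones(len(Q))];p=np.linalg.lstsq(A[k],Q[k,2],rcond=None)[0];r=Q[:,2]-A@p;k=np.abs(r)<5
    return p,k.sum(),r[k].std(),Q[k,:2].mean(0)
E
python3 - <<'E'
from tilt import *
for n in('top','scene'): print(n,tilt(cap(n)['W'],(540,83),60))
d=np.load('c0.npz');print('ref',tilt(d['t'],(505.5,280.5),40),tilt(d['s'],(505.5,280.5),40))
o=get_obs();print(o['eef_pos'],o['ft_force'])
E
```

```text
top (array([5.43348913e-03, 1.39408784e-01, 9.84500813e+01]), np.int64(24), np.float64(0.742961223706094), array([540.73007889,  84.10605139]))
scene (array([1.50069641e-02, 1.19917251e-01, 9.77981008e+01]), np.int64(24), np.float64(1.0532038228097746), array([540.88242968,  83.27803641]))
ref (array([ 4.32288764e-03, -1.46839879e-02,  6.26290142e+01]), np.int64(24), np.float64(0.7250110274530014), array([505.18828666, 280.14273515])) (array([ 2.01103171e-02, -5.83992090e-03,  6.30342428e+01]), np.int64(24), np.float64(0.9290114370008579), array([506.04331353, 280.00768933]))
[546.89164608 183.30951122  78.83643866] [ 0.15886326  0.16699045 -1.94000156]
```

send_rows --linear '[[0, 0, 0], [0, 0, 0], [0, 0, 0], [0, 0, 0], [0, 0, 0]]' --rot '[[0, -0.01, 0], [0, -0.02, 0], [0, -0.03, 0], [0, -0.04, 0], [0, -0.0436, 0]]' --grip '[1, 1, 1, 1, 1]'

```text
time: 11.95
eef_pos: [546.3, 183.5, 77.7]
orientation: [0.73, 0.68, -0.051, 0.046]
ft_force: [0.2, -0.1, -2.1]
width: 0.176
grip_force: 59.7
```

```bash
python3 - <<'E'
from tilt import *
from pan import pan
cap('top')
for n in('top','scene'): W=cap(n)['W'];print(n,tilt(W,(540,86),60),pan((540,86),W,109))
o=get_obs();print(o['eef_pos'],o['ft_force'],R.from_quat(o['orientation']).as_matrix().round(3))
E
```

```text
top (array([-9.63645523e-03, -7.44665142e-03,  1.09283394e+02]), np.int64(24), np.float64(0.5715684171714411), array([540.05585999,  87.00185596])) (array([540.09791915,  88.52141178]), np.float64(53.198171422766), 320, array([-1.07680524e-02, -3.54630672e-03,  1.07041141e+02]))
scene (array([ 1.05683325e-02, -5.55346817e-03,  1.08866101e+02]), np.int64(24), np.float64(1.2332124993384599), array([540.90869211,  86.1109841 ])) (array([542.01946941,  87.46387779]), np.float64(53.423664213690905), 355, array([ 8.09800553e-03, -4.35980158e-03,  1.07048782e+02]))
[546.37783124 183.29086178  77.93400575] [-0.7078203   0.73935221 -2.02576583] [[ 0.071  0.997 -0.01 ]
 [ 0.988 -0.071 -0.136]
 [-0.136 -0.001 -0.991]]
```

Level again. Now down towards the coaster with a 5 mm centre correction.

send_rows --linear '[[0, 0, 0.1], [0, 0, 0.2], [0.001, -0.002, 0.29], [0.002, -0.003, 0.36], [0.002, -0.003, 0.383]]' --rot '[[0, 0, 0], [0, 0, 0], [0, 0, 0], [0, 0, 0], [0, 0, 0]]' --grip '[1, 1, 1, 1, 1]'

```text
time: 12.6
eef_pos: [544.9, 177.7, 38.7]
orientation: [0.73, 0.68, -0.051, 0.046]
ft_force: [-0.1, 0.3, -1.6]
width: 0.178
grip_force: 59.7
```

```bash
python3 - <<'E'
from tilt import *
from pan import pan
cap('top')
for n in('top','scene'): W=cap(n)['W'];print(n,tilt(W,(540,83),40),pan((540,83),W,70))
o=get_obs();print(o['eef_pos'],o['ft_force'],o['time'])
E
```

```text
top (array([-5.14354424e-03, -1.95892660e-03,  7.04610608e+01]), np.int64(24), np.float64(0.845749610805518), array([539.70051722,  82.45539699])) (array([538.88950289,  82.71595544]), np.float64(53.15615719142013), 293, array([-6.80411630e-03, -1.19714157e-02,  6.79033786e+01]))
scene (array([ 1.54270819e-02, -1.07387047e-03,  7.17246590e+01]), np.int64(24), np.float64(1.0502816751301245), array([540.34041576,  82.09460155])) (array([541.04135225,  81.65310771]), np.float64(53.2735609866598), 344, array([ 8.47430888e-03, -5.20489492e-03,  6.85871740e+01]))
[546.02237282 178.12040559  40.20843467] [-0.09871407 -0.68955136 -2.71537376] 12.75
```

Centred. Bottom is about 2–3 mm above the coaster. Probing down.

send_rows --linear '[[0.001, 0, 0.01], [0.003, 0, 0.02], [0.003, 0, 0.02]]' --rot '[[0, 0, 0], [0, 0, 0], [0, 0, 0]]' --grip '[1, 1, 1]'

```text
time: 13.05
eef_pos: [546.1, 178.3, 38.5]
orientation: [0.73, 0.68, -0.05, 0.047]
ft_force: [0.3, -0.3, -3.8]
width: 0.175
grip_force: 59.7
```

send_rows --linear '[[0.001, 0, 0.01], [0.001, 0, 0.01], [0.001, 0, 0.01]]' --rot '[[0, 0, 0], [0, 0, 0], [0, 0, 0]]' --grip '[1, 1, 1]'

```text
time: 13.35
eef_pos: [546.0, 178.2, 37.3]
orientation: [0.73, 0.68, -0.05, 0.047]
ft_force: [-0.3, 0.6, -1.6]
width: 0.176
grip_force: 59.7
```

send_rows --linear '[[0.001, 0, 0.01], [0.001, 0, 0.01], [0.001, 0, 0.01]]' --rot '[[0, 0, 0], [0, 0, 0], [0, 0, 0]]' --grip '[1, 1, 1]'

```text
time: 13.65
eef_pos: [546.1, 178.1, 36.4]
orientation: [0.73, 0.68, -0.05, 0.047]
ft_force: [-0.9, -0.9, -0.8]
width: 0.175
grip_force: 59.9
```

```bash
python3 - <<'E'
from tilt import *
F=[]
for n in('top','scene')*2: W=cap(n)['W'];F.append(get_obs()['ft_force']);print(n,tilt(W,(540,83),40)[0])
print(np.mean(F,0),get_obs()['eef_pos'])
E
```

```text
top [-2.29198448e-03 -8.15518544e-03  6.84888789e+01]
scene [ 1.00153514e-02 -5.13750374e-03  6.90777232e+01]
top [-6.39330009e-03 -7.04347205e-03  6.82468569e+01]
scene [ 1.50330355e-02 -9.05636054e-03  6.88177181e+01]
[ 0.25175158  0.17284705 -1.06232527] [546.0879581  178.13594759  36.41979085]
```

send_rows --linear '[[0.001, 0, 0.006], [0.001, 0, 0.006], [0.001, 0, 0.006]]' --rot '[[0, 0, 0], [0, 0, 0], [0, 0, 0]]' --grip '[1, 1, 1]'

```text
time: 14.15
eef_pos: [546.2, 178.2, 36.2]
orientation: [0.73, 0.68, -0.05, 0.047]
ft_force: [-1.9, 1.9, 2.0]
width: 0.173
grip_force: 60.3
```

send_rows --linear '[[0, 0, 0], [0, 0, 0], [0, 0, 0], [0, 0, 0], [0, 0, 0]]' --rot '[[0, 0, 0], [0, 0, 0], [0, 0, 0], [0, 0, 0], [0, 0, 0]]' --grip '[0.7, 0.5, 0.3, 0, 0]'

```text
time: 14.65
eef_pos: [546.0, 178.1, 35.7]
orientation: [0.73, 0.68, -0.05, 0.047]
ft_force: [-0.7, 1.8, 0.4]
width: 0.96
grip_force: 0.0
```

send_rows --linear '[[0, 0, 0], [0, 0, 0], [0, 0, -0.05], [0, 0, -0.2], [0, 0, -0.4]]' --rot '[[0, 0, 0], [0, 0, 0], [0, 0, 0], [0, 0, 0], [0, 0, 0]]' --grip '[0, 0, 0, 0, 0]'

```text
time: 15.15
eef_pos: [545.8, 183.6, 75.8]
orientation: [0.73, 0.68, -0.051, 0.046]
ft_force: [-0.1, -0.0, 0.5]
width: 1.004
grip_force: 0.0
```

send_rows --linear '[[0, 0, -0.25], [0, 0, -0.5], [0.3, 0, -0.8], [0.7, 0, -1], [1, 0, -1]]' --rot '[[0, 0, 0], [0, 0, 0], [0, 0, 0], [0, 0, 0], [0, 0, 0]]' --grip '[0, 0, 0, 0, 0]'

```text
time: 15.65
eef_pos: [557.0, 299.1, 167.2]
orientation: [0.73, 0.68, -0.045, 0.048]
ft_force: [0.5, -0.4, 0.4]
width: 1.0
grip_force: 0.0
```

```bash
python3 - <<'E'
from tilt import *
from pan import pan
a=cap('scene');b=cap('top')
for c in(a,b): print(tilt(c['W'],(540,83),40)[0],pan((540,83),c['W'],68)[:3])
x=a['frame'][130:290,150:370,::-1];y=b['frame'][100:260,150:370,::-1]
cv2.imwrite('pics/z.png',np.clip(cv2.resize(np.hstack([x,y]),(800,291),interpolation=3)*1.5,0,255).astype(np.uint8))
o=get_obs();print(o['eef_pos'],o['ft_force'],o['time'])
E
```

```text
[ 1.56554173e-02 -2.86370481e-04  6.88187250e+01] (array([541.62639665,  82.05600383]), np.float64(53.34356247827428), 329)
[-8.18524434e-03 -4.72686510e-03  6.84183474e+01] (array([540.00469305,  83.22405552]), np.float64(53.211757469779606), 282)
[554.70761252 299.58049953 162.91619137] [-0.70014945 -0.12109895  0.25567664] 15.75
```

View pics/z.png

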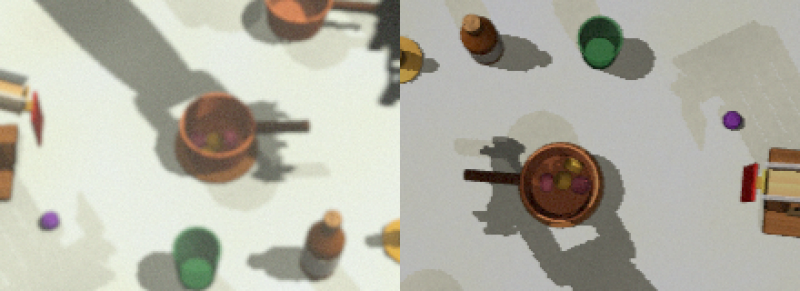

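The pan stands upright and centred on the coaster. All four pralines are in it (right crop: pinks at 547,183 and 580,186; golds at 565,182 and 573,163), and the bystanders are untouched. Handing in.

```bash
python3 -c "
from rig import sign_off
print(sign_off())"
```

```text
the job is handed in; nothing more can be done
None
```

I handed the job in at about 16 s on the robot's clock: all four pralines are in the copper pan, which stands upright in the middle of the coaster with the gripper clear, and no bystander was touched.

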